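# Hold the cash box unlocked with its key

### The job

Take the key with the round bow out of the wooden block, put it into the lock in the lid of the grey cash box and work it past the sticky pins until it is fully home. Then turn it a quarter turn clockwise, seen from above, to its stop and finish while still holding it there against the lock's spring, so that the lid could be opened. Leave the other key in the block and do not disturb the things on the desk.

Things in the scene. Friction and masses are not known exactly. Their poses are not given: they have to be found in the camera images.
- round_key: The key to use: steel, with a round flat black bow, upright (blade down) in a slot of the wooden block. Origin on its axis at the underside of its shoulder collar (12 mm across, 6 mm high); z up to the bow, y along the width of blade and bow, x across their flats. Below the origin: round neck 5 mm thick, 7 mm long, then the blade. A half turn about z is the same key. 40 to 85 g.
- round_bow (a point): Centre of the round key's bow, 21 mm above that key's origin. The bow is a disc 32 mm across, standing on edge, 8 mm thick along the key's x: pinch its flats.
- round_tip (a point): Lowest point of the round key, 27 mm below its origin. The blade above it is 5 mm (key x) by 16 mm (key y) up to 7 mm below the origin; its last 3 mm are rounded and narrowed to 4 by 14 mm.
- square_key: The wrong key, in the other slot of the block: square black bow 32 x 32 x 8 mm, otherwise alike but without the neck, so it cannot turn in the lock. Leave it there.
- key_block: Fixed wooden block 44 x 140 mm, 38 mm high, origin at the centre of its underside, y along its length. Two through slots, 40 mm either side of its middle on y, 6.5 mm (x) by 17.5 mm (y), bevelled; the shoulder collars of the keys rest on its top. Either key may be in either slot.
- lockbox: Fixed grey steel cash box, 150 mm (x) by 190 mm (y), lid top 73 mm above the desk; origin at the centre of its underside, its front (brass latch tongue in a steel strike) to -x. A bright steel lock plate 36 x 42 mm is let into the lid 30 mm in front of its middle, top 75 mm above the desk. A folded wire handle on the rear half of the lid reaches 81 mm above the desk.
- keyway (a point): Centre of the key slot at the top of the lock plate, z up; the slot's long side is along its y. Slot 6.8 mm (x) by 17.8 mm (y), 1.5 mm bevel. The plate is fixed, 5 mm thick: the blade must be right through before the key can turn. Home: the key's shoulder rests on the plate (key origin at this point).
- plug (a joint): Turn of the lock cylinder under the plate, rad: 0 at rest, grows clockwise seen from above, hard stop at 1.57. Spring return: takes about 0.06 N m at the start, 0.15 N m at the stop, and turns back when let go. The blade has up to 0.1 rad of play in it, so the key itself must turn that much farther.
- latch (a joint): How far the brass latch tongue on the front of the box is drawn back, m: follows the cylinder, 0 at rest, 0.010 at the quarter turn.
- eraser: Bystander: loose eraser 21 x 46 x 12 mm, origin under its centre.
- ball_pen: Bystander: loose black ball pen, 145 mm long, origin under its centre.
- red_clip: Bystander: loose red binder clip 25 x 32 x 41 mm, origin under its centre.
- sticky_notes: Bystander: loose pad of sticky notes 76 x 76 x 20 mm, origin under its centre.
- pins (a point): Point on the lock's axis, 12.5 mm below the plate top, at the height of the upper of two sticky sprung pins, which presses on a flat of the blade; the lower pin is 7 mm deeper, on the other flat. Getting the key tip past each takes roughly 4 to 10 N; a small turning wiggle (0.05 rad either way) while pushing eases it. 15 N seats the shoulder.
There are look-alikes about, which are no part of the job. Leave any pink look-alike of the round_key alone.

How it is judged:
By the outcome, as a careful person would: the job done as asked, in the order asked, and still so for the second after the job is handed in, while the arm keeps its last pose, push and grip.
It also fails if it takes over 48 s, if anything falls off the work surface, if the arm or the gripper's body presses on something with over 40 N, if the wrist force passes 120 N, or if a joint passes its speed limit or range.

### The arm

A 6-joint arm with a two-finger parallel gripper is mounted at the origin on a cart in front of the work surface, level with it; the furniture and walls round the work are solid. World frame = base frame: x ahead of the robot, y to its left, z up, the work surface at z = 0. Lengths are in m, angles in rad, forces in N, time in s.
With the tool pointing down it reaches from about 0.225 to 0.875 m from the base axis. Payload 3.4 kg.
Tool frame: the origin (TCP) lies between the finger pads; the fingertips stand 11 mm ahead of it and the grasp point (between the pads) lies 8 mm behind it; z points along the fingers, y is the line along which they close (so a half turn about z gives the same grasp; the last joint's range is limited). The gripper opens to 85 mm and grips with 20 to 120 N. Pads are 22 mm wide; open, the fingers measure 114 mm over their backs; the gripper's body (76 mm by 85 mm) begins 54 mm behind the grasp point. The pads swing forward as they close: fully open they stand 13 mm farther back than shut.
Start: joints at [1.173, 0.276, 1.505, -0, 1.361, -0.121], TCP at [0.157, 0.553, 0.242] pointing down, gripper open.
Joint ranges: [-2.89, 2.89], [-0.75, 2.08], [0.22, 2.7], [-1.18, 4.32], [0.11, 2.71], [-2.7, 2.7]. Speed limits (rad/s): [2.57, 2.57, 3.14, 3.14, 3.14, 3.14].

### API

Orientations are given as a unit quaternion [w, x, y, z].
In Python, from rig import sensors, eyes, manip gives the robot as it stands.
- The arm moves only by the tool drive_tool, never from a script. Its argument "deltas" is a list of rows, each an object with "linear": the shift along the world's x, y, z in mm, a list of three; "twist": the turn about the world's z in degrees; "claw": the opening, from 0 (shut) to 1 (fully open). In form: [{"linear": [tx, ty, tz], "twist": twist, "claw": claw}, ...]. A call has 1 to 12 rows; each row is the pose to reach, as a shift and turn from the pose commanded when the call began; what a row does not reach only later rows make up. A row lasts 1/12 s, in which the tool goes at most 41.7 mm and 7.16 degrees, less where a joint would pass 70% of its speed; a pose out of reach is approached as far as the arm can. A call with a gripper value outside its range is refused whole. The fingers move at their own pace and stop on an object; "squeeze" is the grip in N (left out, the last holds). Time passes only in rows, so rows that repeat a pose let the fingers close. It gives the time, the measured TCP pose, the force, the opening and the grip force at its end, in the units of the state.
- sensors.get_state(): the state, without advancing time (a new reading comes with each control period).
- eyes.get_image(name): name is "scene" or "top" or "wrist"; returns the picture (420x560x3 uint8, red, green, blue); there is no depth.
- eyes.camera_model(name): a dict with "intrinsics" (3x3 intrinsics, pixels), "R" (3x3) and "t" (3): a world point X has camera coordinates R X + t. Camera axes: x right, y down, z forward; pixel columns grow to the right and rows downward; lengths in m; the calibration is good to about 2 mm. The wrist camera is an equidistant fisheye: a pixel r from the principal point sees the ray r / f radians off the axis. A picture is of the moment at which its call begins: read the wrist's pose just before it. camera_model takes no time and is no camera call; for the wrist camera it gives the pose at the moment of the call.
- manip.sign_off(): hands the job in; it is judged then, once.
The state is a dict: "clock": time; "qpos": joint angles; "qd": joint speeds; "effort": joint torques, N m; "position": TCP position; "ee_rot": TCP orientation; "contact_force": force on the tool from outside, world axes, zero at the start; "moment": the same for the moment, N m; "width": finger opening in m; "gripper_force": force on a finger pad.
Only numpy, scipy, OpenCV 4.12 (cv2) and the standard library are available. Lean on these libraries where they do the work, as an engineer would, in place of code of your own. Each camera call takes 0.05 s, during which the arm holds its last target. There are 200 camera calls.

## Working session

There is one attempt and no reset: what is moved stays moved. The work goes in short steps, Python scripts to look and compute and a tool call to move; the robot and the scene stay as the last step left them, time stands still between calls to the robot, and variables do not carry over. Pictures are saved under pics/ and viewed, at most 10 in all, crops included, and the job is handed in when it is done.

Besides the shell and the picture viewer there is one more tool, called by a JSON object that holds its "method" and its "body". drive_tool: Moves the arm, as the interface text tells. Its arguments: {"type":"object","properties":{"deltas":{"type":"array","items":{"type":"object","properties":{"linear":{"type":"array","items":{"type":"number"}},"twist":{"type":"number"},"claw":{"type":"number"}}}},"squeeze":{"type":"number"}},"required":["deltas"]}

```bash
mkdir -p pics; python3 - <<'E'
from rig import sensors, eyes
import cv2, numpy as np
s=sensors.get_state(); print(s['clock'],s['position'],s['ee_rot'],s['width'])
for n in ("scene","top"):
    im=eyes.get_image(n); cv2.imwrite(f"pics/{n}0.png",im[:,:,::-1])
    c=eyes.camera_model(n); print(n,np.round(c['intrinsics'],1).tolist(),np.round(c['R'],3).tolist(),np.round(c['t'],3).tolist())
E
```

```text
0.0 [0.1569441  0.55263399 0.24143119] [-2.39148479e-04  1.37967851e-01  9.90436275e-01 -8.94067781e-04] 0.08553367407118105
scene [[441.5, 0.0, 282.7], [0.0, 441.5, 202.9], [0.0, 0.0, 1.0]] [[0.778, -0.628, 0.013], [-0.29, -0.376, -0.88], [0.558, 0.681, -0.475]] [-0.42, 0.25, 0.568]
top [[408.2, 0.0, 282.6], [0.0, 408.2, 214.1], [0.0, 0.0, 1.0]] [[-0.0, -1.0, 0.003], [-0.991, -0.0, -0.134], [0.134, -0.003, -0.991]] [0.025, 0.543, 0.844]
```

View pics/scene0.png

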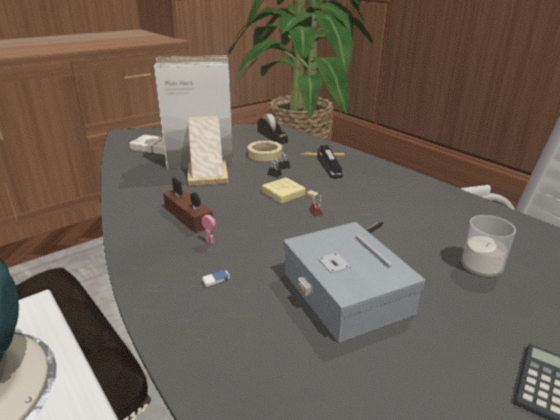

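View pics/top0.png

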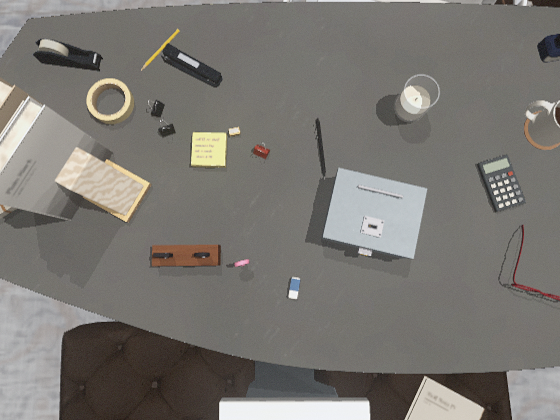

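The block is at top-view (185,256), the box at (375,213) with its lock plate at (372,226), and the pink look-alike at (238,263). I'll zoom in to see which key is which.

```bash
cat > h.py <<'E'
import numpy as np, cv2
from rig import eyes, sensors
def ray(n,u,v,c=None):
    c=c or eyes.camera_model(n); K,R,t=map(np.array,(c['intrinsics'],c['R'],c['t']))
    a=np.array([(u-K[0,2])/K[0,0],(v-K[1,2])/K[1,1]])
    if n=="wrist":
        th=np.linalg.norm(a); d=np.r_[a/max(th,1e-9)*np.sin(th),np.cos(th)]
    else: d=np.r_[a,1]
    return -R.T@t, R.T@d
def plane(n,u,v,z,c=None):
    o,d=ray(n,u,v,c); return o+d*(z-o[2])/d[2]
def proj(n,X,c=None):
    c=c or eyes.camera_model(n); K,R,t=map(np.array,(c['intrinsics'],c['R'],c['t']))
    p=R@np.array(X)+t
    if n=="wrist":
        r=np.hypot(p[0],p[1]); th=np.arctan2(r,p[2]); a=p[:2]/max(r,1e-9)*th
    else: a=p[:2]/p[2]
    return np.array([K[0,0]*a[0]+K[0,2],K[1,1]*a[1]+K[1,2]])
E
python3 - <<'E'
from h import *
T=cv2.imread("pics/top0.png");S=cv2.imread("pics/scene0.png")
z=lambda a:cv2.resize(a,(400,300),interpolation=cv2.INTER_CUBIC)
cv2.imwrite("pics/c.png",np.vstack([np.hstack([z(S[160:235,150:250]),z(T[225:285,140:220])]),np.hstack([z(S[240:300,290:370]),z(T[195:255,332:412])])]))
hsv=cv2.cvtColor(T,cv2.COLOR_BGR2HSV)
m=np.zeros(T.shape[:2],np.uint8); m[240:272,145:225]=((hsv[240:272,145:225,1]>110)&(hsv[240:272,145:225,2]>55)&(hsv[240:272,145:225,0]<20))*255
m=cv2.morphologyEx(m,cv2.MORPH_CLOSE,np.ones((9,9)))
c=max(cv2.findContours(m,0,2)[0],key=cv2.contourArea);r=cv2.minAreaRect(c);print(r,cv2.boxPoints(r).tolist())
print([plane("top",*p,.038).round(4).tolist() for p in cv2.boxPoints(r)],plane("top",*r[0],.038))
for k in [(372,226)]:print(plane("top",*k,.075))
E
```

```text
((185.5, 255.0), (20.0, 67.0), 90.0) [[152.0, 245.0], [219.0, 245.0], [219.0, 265.0], [152.0, 265.0]]
[[0.4765, 0.3028, 0.038], [0.4765, 0.1602, 0.038], [0.4343, 0.1594, 0.038], [0.4343, 0.301, 0.038]] [0.4553309  0.23086586 0.038     ]
[ 0.51329616 -0.15875034  0.075     ]
```

View pics/c.png

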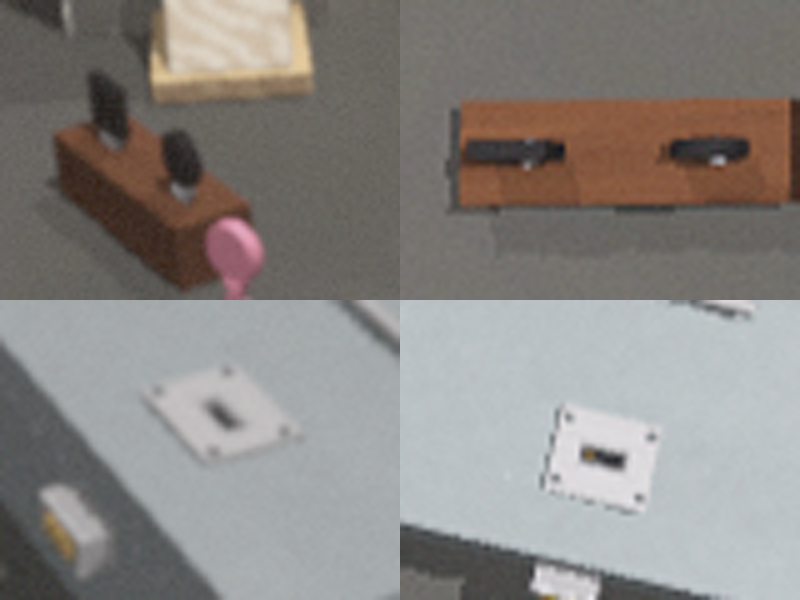

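The round key is in the -y slot (top-view about (202,255)), the square one in the +y slot (164,255). Pinching across world x needs a twist of about -74°. I'll go above it now.

{"method": "drive_tool", "body": {"deltas": [{"linear": [25, -30, 0], "twist": -6, "claw": 1}, {"linear": [50, -60, 0], "twist": -12, "claw": 1}, {"linear": [75, -90, 0], "twist": -19, "claw": 1}, {"linear": [100, -121, 0], "twist": -25, "claw": 1}, {"linear": [124, -151, 0], "twist": -31, "claw": 1}, {"linear": [149, -181, 0], "twist": -37, "claw": 1}, {"linear": [174, -211, -10], "twist": -43, "claw": 0.9}, {"linear": [199, -241, -20], "twist": -49, "claw": 0.8}, {"linear": [224, -272, -35], "twist": -56, "claw": 0.7}, {"linear": [249, -302, -50], "twist": -62, "claw": 0.6}, {"linear": [274, -332, -60], "twist": -68, "claw": 0.6}, {"linear": [298, -362, -70], "twist": -74.2, "claw": 0.6}], "squeeze": 60}}

```text
clock: 1.1
position: [0.4557, 0.1892, 0.1713]
ee_rot: [-0.0, 0.709, 0.705, -0.0]
contact_force: [1.1, 0.5, -0.2]
width: 0.051
gripper_force: 0.0
```

{"method": "drive_tool", "body": {"deltas": [{"linear": [0, 0, 0], "twist": 0, "claw": 0.6}, {"linear": [0, 0, 0], "twist": 0, "claw": 0.6}, {"linear": [0, 0, 0], "twist": 0, "claw": 0.6}]}}

```text
clock: 1.35
position: [0.4546, 0.1912, 0.172]
ee_rot: [-0.001, 0.708, 0.707, -0.0]
contact_force: [0.4, 0.4, -0.3]
width: 0.051
gripper_force: 0.0
```

```bash
python3 - <<'E'
from h import *
import pickle
s=sensors.get_state();c=eyes.camera_model("wrist");im=eyes.get_image("wrist")[:,:,::-1]
print(s['clock'],s['position'],s['ee_rot'],s['width'],s['contact_force'],c)
cv2.imwrite("pics/w1.png",im);pickle.dump(c,open("w1.pkl","wb"))
print([proj("wrist",p,c).round() for p in [(.455,.191,.075),(.455,.191,.038),(.455,.271,.038)]])
E
```

```text
1.35 [0.45463286 0.19119757 0.17200699] [-6.66073060e-04  7.07564644e-01  7.06648191e-01 -4.05951984e-04] 0.05102142653470057 [ 0.42516737  0.38715562 -0.33509467] {'intrinsics': array([[325.1922621 ,   0.        , 277.8072869 ],
       [  0.        , 325.1922621 , 214.57914403],
       [  0.        ,   0.        ,   1.        ]]), 'R': array([[ 9.99999487e-01, -5.32437178e-04, -8.62162262e-04],
       [-2.22346501e-04, -9.45389950e-01,  3.25941394e-01],
       [-9.88622854e-04, -3.25941035e-01, -9.45389583e-01]]), 't': array([-0.45469949,  0.16116636,  0.37665858])}
[array([278., 221.]), array([278., 206.]), array([278., 111.])]
```

View pics/w1.png

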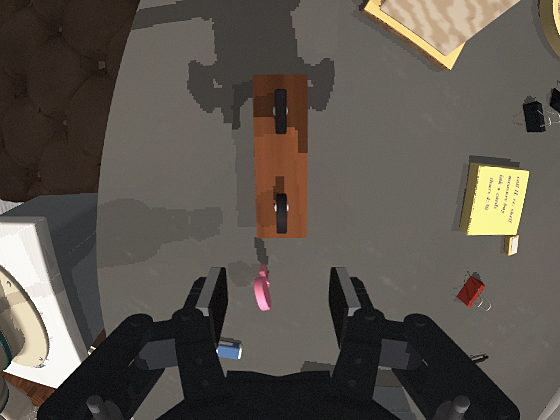

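The wrist view shows the round key's bow at about (281,213), the square one at (281,111) and the fingers centred on x≈277. The block's yaw is about 0. I'll measure the offset.

```bash
python3 - <<'E'
from h import *
import pickle
c=pickle.load(open("w1.pkl","rb"));im=cv2.imread("pics/w1.png")
m=(im.max(2)<60).astype(np.uint8)
for y0,y1 in((85,140),(190,236)):
    k=np.zeros_like(m);k[y0:y1,268:296]=m[y0:y1,268:296]
    n,l,st,ce=cv2.connectedComponentsWithStats(k);i=1+np.argmax(st[1:,4]);b=st[i]
    print(b,ce[i]);u=b[0]+b[2]/2-.5
    for v in(b[1],b[1]+b[3]-1,ce[i][1]): print([plane("wrist",u,v,z,c).round(4).tolist() for z in(.059,.075)])
hsv=cv2.cvtColor(im,cv2.COLOR_BGR2HSV)
b=((hsv[:,:,1]>110)&(hsv[:,:,2]>55)&(hsv[:,:,0]<20)).astype(np.uint8)
for v in(85,145,160,180,228,234):
    q=np.where(b[v,240:320])[0]+240;print(v,q.min(),q.max(),[plane("wrist",x,v,.038,c)[:2].round(4).tolist() for x in(q.min(),q.max())])
q=np.where(b[60:250,262])[0]+60;print(q.min(),q.max(),[plane("wrist",262,x,.038,c)[:2].round(4).tolist() for x in(q.min(),q.max())])
E
```

```text
[268  89  19  45 545] [280.02385321 110.33211009]
[[0.4543, 0.2881, 0.059], [0.4544, 0.2873, 0.075]]
[[0.4543, 0.255, 0.059], [0.4543, 0.2563, 0.075]]
[[0.4543, 0.2721, 0.059], [0.4544, 0.2723, 0.075]]
[276 193  11  40 403] [281.2382134  212.34491315]
[[0.4573, 0.2085, 0.059], [0.4572, 0.2128, 0.075]]
[[0.4574, 0.1758, 0.059], [0.4573, 0.1823, 0.075]]
[[0.4574, 0.1926, 0.059], [0.4572, 0.198, 0.075]]
85 253 306 [[0.4351, 0.2928], [0.4774, 0.2928]]
145 254 307 [[0.4354, 0.2436], [0.4787, 0.2436]]
160 254 307 [[0.4352, 0.2311], [0.4789, 0.2311]]
180 255 306 [[0.4358, 0.2141], [0.4784, 0.2141]]
228 257 306 [[0.4366, 0.171], [0.4796, 0.171]]
234 257 305 [[0.4364, 0.1653], [0.4789, 0.1653]]
75 237 [[0.4423, 0.3008], [0.4408, 0.1625]]
```

{"method": "drive_tool", "body": {"deltas": [{"linear": [1, 1, -30], "twist": 0.6, "claw": 0.6}, {"linear": [2.5, 1.5, -60], "twist": 0.6, "claw": 0.6}, {"linear": [2.5, 1.5, -85], "twist": 0.6, "claw": 0.55}, {"linear": [2.5, 1.5, -105], "twist": 0.6, "claw": 0.5}, {"linear": [2.5, 1.5, -116.5], "twist": 0.6, "claw": 0.45}, {"linear": [2.5, 1.5, -116.5], "twist": 0.6, "claw": 0.3}, {"linear": [2.5, 1.5, -116.5], "twist": 0.6, "claw": 0}, {"linear": [2.5, 1.5, -116.5], "twist": 0.6, "claw": 0}, {"linear": [2.5, 1.5, -116.5], "twist": 0.6, "claw": 0}, {"linear": [2.5, 1.5, -116.5], "twist": 0.6, "claw": 0}, {"linear": [2.5, 1.5, -116.5], "twist": 0.6, "claw": 0}, {"linear": [2.5, 1.5, -116.5], "twist": 0.6, "claw": 0}], "squeeze": 80}}

```text
clock: 2.4
position: [0.4579, 0.193, 0.0567]
ee_rot: [0.0, 0.704, 0.71, 0.001]
contact_force: [-1.4, 2.1, 5.6]
width: 0.0065
gripper_force: 80.5
```

{"method": "drive_tool", "body": {"deltas": [{"linear": [0, 0, 10], "twist": 0, "claw": 0}, {"linear": [0, 0, 25], "twist": 0, "claw": 0}, {"linear": [0, 0, 45], "twist": 0, "claw": 0}, {"linear": [0, 0, 70], "twist": 0, "claw": 0}, {"linear": [0, 0, 95], "twist": 0, "claw": 0}, {"linear": [0, 0, 110], "twist": 0, "claw": 0}, {"linear": [0, 0, 110], "twist": 0, "claw": 0}, {"linear": [0, 0, 110], "twist": 0, "claw": 0}]}}

```text
clock: 3.07
position: [0.4582, 0.1925, 0.1663]
ee_rot: [0.001, 0.704, 0.71, 0.001]
contact_force: [0.2, -0.7, -1.2]
width: 0.0066
gripper_force: 79.7
```

```bash
python3 - <<'E'
from h import *
s=sensors.get_state();c=eyes.camera_model("wrist");im=eyes.get_image("wrist")[:,:,::-1]
S=eyes.get_image("scene")[:,:,::-1]
print(s['clock'],s['position'],s['ee_rot'],s['width'],s['contact_force'])
p=proj("scene",s['position']);print(p)
cv2.imwrite("pics/w2o.png",im);cv2.imwrite("pics/s2o.png",S)
u,v=p.astype(int)
z=lambda a:cv2.resize(a,(400,400),interpolation=cv2.INTER_CUBIC)
cv2.imwrite("pics/w2.png",np.hstack([z(im[220:420,180:380]),z(S[v-40:v+60,u-50:u+50])]))
# lock from the top view, plate polygon
T=cv2.imread("pics/top0.png")[205:250,350:395]
m=(T.min(2)>205).astype(np.uint8);m=cv2.morphologyEx(m,cv2.MORPH_CLOSE,np.ones((9,9)))
k=max(cv2.findContours(m,0,2)[0],key=cv2.contourArea);r=cv2.minAreaRect(k)
b=[plane("top",x+350,y+205,.075) for x,y in cv2.boxPoints(r)];print(r,np.round(b,4).tolist(),np.mean(b,0))
E
```

```text
3.0667 [0.45819125 0.19252191 0.16634193] [0.00072908 0.70381268 0.71038464 0.00091532] 0.006628571730647176 [ 0.21956234 -0.73779094 -1.20240883]
[190.81242859 151.55631389]
((22.405881881713867, 20.92353057861328), (19.849138259887695, 17.029043197631836), 12.52880859375) [[0.5008, -0.1356, 0.075], [0.5351, -0.1441, 0.075], [0.5262, -0.1837, 0.075], [0.4919, -0.175, 0.075]] [ 0.51350419 -0.15958825  0.075     ]
```

View pics/w2.png

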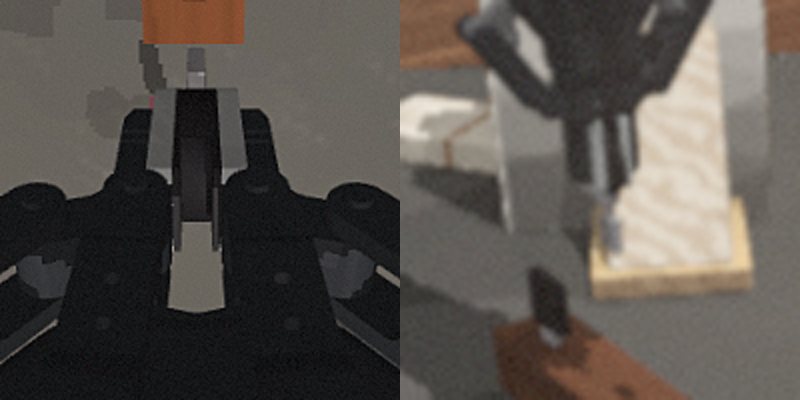

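The round key is held upright between the pads and the square key is still in the block. The top view puts the plate centre at (0.5135,-0.1595) with a yaw of about -13°, and its size checks. I'll go above the lock.

{"method": "drive_tool", "body": {"deltas": [{"linear": [2, -15, 0], "twist": -1, "claw": 0}, {"linear": [8, -48, 0], "twist": -2, "claw": 0}, {"linear": [14, -84, 0], "twist": -3, "claw": 0}, {"linear": [20, -120, 0], "twist": -5, "claw": 0}, {"linear": [26, -156, 0], "twist": -6, "claw": 0}, {"linear": [32, -192, 0], "twist": -8, "claw": 0}, {"linear": [38, -228, 0], "twist": -9, "claw": 0}, {"linear": [43, -264, 0], "twist": -10, "claw": 0}, {"linear": [48, -300, -2], "twist": -12, "claw": 0}, {"linear": [53, -330, -6], "twist": -13, "claw": 0}, {"linear": [55, -346, -11], "twist": -13.5, "claw": 0}, {"linear": [55.5, -352, -14], "twist": -13.5, "claw": 0}]}}

```text
clock: 4.17
position: [0.5126, -0.162, 0.1496]
ee_rot: [-0.001, 0.783, 0.622, -0.001]
contact_force: [0.7, 0.4, -0.0]
width: 0.0067
gripper_force: 79.9
```

{"method": "drive_tool", "body": {"deltas": [{"linear": [0, 0, 0], "twist": 0, "claw": 0}, {"linear": [0, 0, 0], "twist": 0, "claw": 0}, {"linear": [0, 0, 0], "twist": 0, "claw": 0}]}}

```text
clock: 4.42
position: [0.5126, -0.1579, 0.1514]
ee_rot: [-0.001, 0.782, 0.623, -0.0]
contact_force: [-0.0, -0.4, -0.1]
width: 0.0066
gripper_force: 79.9
```

```bash
python3 - <<'E'
from h import *
import pickle
s=sensors.get_state();c=eyes.camera_model("wrist");im=eyes.get_image("wrist")[:,:,::-1]
S=eyes.get_image("scene")[:,:,::-1];T=eyes.get_image("top")[:,:,::-1]
pickle.dump((s,c),open("w3.pkl","wb"))
P=s['position'];q=s['ee_rot'];print(s['clock'],P,q,s['contact_force'])
a=np.degrees(np.arctan2(2*q[2]*q[2]-1,2*q[1]*q[2]));print('yaw',a)
ey=np.array([-np.sin(np.radians(a)),np.cos(np.radians(a)),0])
print("tip+y",proj("wrist",P-[0,0,.0427]+ey*.007,c),"collar+y",proj("wrist",P-[0,0,.0157]+ey*.006,c),"lock",proj("wrist",(.5135,-.1595,.075),c))
cv2.imwrite("pics/w3o.png",im);cv2.imwrite("pics/s3o.png",S)
u,v=proj("scene",(.513,-.16,.1)).astype(int)
z=lambda a:cv2.resize(a,(400,400),interpolation=cv2.INTER_CUBIC)
print(u,v);cv2.imwrite("pics/w3.png",np.hstack([z(im[180:300,218:338]),z(S[v-40:v+40,u-40:u+40])]))
E
```

```text
4.4167 [ 0.51255818 -0.15785986  0.15135502] [-9.17472407e-04  7.82054538e-01  6.23209315e-01 -8.78120842e-05] [-0.01344679 -0.42960082 -0.07776438]
yaw -12.898256011338775
tip+y [277.24040486 241.91738467] collar+y [277.1166754  265.04513325] lock [279.21563066 233.36108544]
334 249
```

View pics/w3.png

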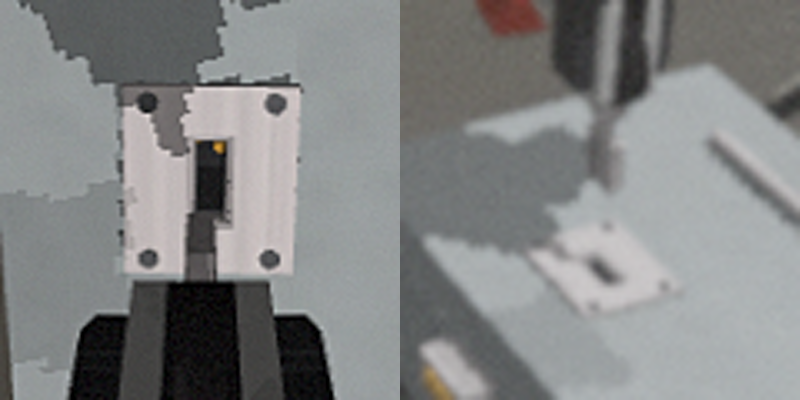

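In the crop, the slot's outer bevel spans (193..231, 137..223), so its centre is at wrist px ≈(281.4,234). The blade tip's +y edge is at ≈(278.3,244). The key's yaw matches the plate. I'll work out the shift.

```bash
python3 - <<'E'
from h import *
import pickle
s,c=pickle.load(open("w3.pkl","rb"));P=s['position']
a=np.radians(-12.9);ex=np.array([np.cos(a),np.sin(a),0]);ey=np.array([-np.sin(a),np.cos(a),0])
k=plane("wrist",278.3,243.9,P[2]-.0187-.0265,c)-ey*.007
for v in(233.5,234.2,235):
  l=plane("wrist",281.4,v,.075,c); print("key",k.round(4),"lock",l.round(4),"d",(l-k).round(4),"tool frame",(l-k)@ex,(l-k)@ey)
im=cv2.imread("pics/w3o.png");g=im.max(2)
print(g[212:250,281]);print(g[228,268:296]);print(g[222,268:296]);print(g[238:264:3,268:290])
E
```

```text
key [ 0.5126 -0.1603  0.1062] lock [ 0.5149 -0.1599  0.075 ] d [ 0.0023  0.0004 -0.0312] tool frame 0.0021672449836708093 0.000898775549592064
key [ 0.5126 -0.1603  0.1062] lock [ 0.5148 -0.1604  0.075 ] d [ 0.0022 -0.0001 -0.0312] tool frame 0.0021697852342247373 0.00037629829244275107
key [ 0.5126 -0.1603  0.1062] lock [ 0.5147 -0.161   0.075 ] d [ 0.0021 -0.0007 -0.0312] tool frame 0.0021727033041040204 -0.00022195719717804283
[194 194 194 193 193 193 194 199 190 180  42  28  40  44  40  43  45  43
  26  26  27  27  25  29  23  26  26  29  29  32  27  57  66  64  58  54
  56  55]
[193 192 196 197 196 191 165 170 111  44  43  45  41  45  45  50  27  48
 129 145 189 197 190 189 194 197 200 196]
[113 113 113 114 108 103 152 175 122  98  68  52  47  42  98 108 106  86
 125 148 179 194 190 191 195 196 199 196]
[[193 188 195 188 195 189 166 166  99  22  24  26  25  26  30  22  20  56
  133 154 193 195]
 [192 189 193 192 194 190 169 149  82  28  26  28  20  32  26  24  13  81
  138 151 191 195]
 [191 194 193 190 197 175  92  45  55  64  68  64  67  66  65  61  57  99
  140 147 191 194]
 [192 190 193 191 199 153  78  51  63  63  61  62  61  54 116 146 151 147
  142 145 189 194]
 [193 192 192 194 202 160  82  54  62  65  64  66  62  53 107 191 202 201
  199 196 194 190]
 [192 193 196 194 206 134  58  60  63  63  68  65  61  57 108 191 200 201
  201 197 195 191]
 [192 192 194 194 204 136  72  79  81  84  81  79 100 107  83 183 204 201
  200 198 192 192]
 [192 192 191 194 200 140  82  85  85  87  84  81 102 110  83 183 205 201
  201 194 196 190]
 [164 160 164 164 172 107  74  92  91  90  92  89  84 115  59 151 169 162
  164 161 164 162]]
```

{"method": "drive_tool", "body": {"deltas": [{"linear": [1, 0, -5], "twist": 0, "claw": 0}, {"linear": [2, 0, -12], "twist": 0, "claw": 0}, {"linear": [2, 0, -20], "twist": 0, "claw": 0}, {"linear": [2, 0, -22], "twist": 0, "claw": 0}, {"linear": [2, 0, -22], "twist": 0, "claw": 0}, {"linear": [2, 0, -22], "twist": 0, "claw": 0}, {"linear": [2, 0, -22], "twist": 0, "claw": 0}]}}

```text
clock: 5.15
position: [0.5153, -0.1595, 0.1299]
ee_rot: [0.0, 0.782, 0.623, 0.0]
contact_force: [0.8, 0.0, -0.3]
width: 0.0067
gripper_force: 79.9
```

```bash
python3 - <<'E'
from h import *
import pickle
s=sensors.get_state();c=eyes.camera_model("wrist");im=eyes.get_image("wrist")[:,:,::-1]
S=eyes.get_image("scene")[:,:,::-1]
pickle.dump((s,c),open("w4.pkl","wb"));P=s['position'];q=s['ee_rot'];print(s['clock'],P,np.degrees(np.arctan2(2*q[2]*q[2]-1,2*q[1]*q[2])),s['contact_force'],s['qd'].round(3))
print(proj("wrist",P-[0,0,.0452],c),proj("wrist",(.5148,-.1604,.075),c))
cv2.imwrite("pics/w4o.png",im)
u,v=proj("scene",(.513,-.16,.085)).astype(int)
z=lambda a:cv2.resize(a,(400,400),interpolation=cv2.INTER_CUBIC)
cv2.imwrite("pics/w4.png",np.hstack([z(im[180:280,228:328]),z(S[v-25:v+25,u-25:u+25])]))
E
```

```text
5.15 [ 0.51529004 -0.15950207  0.12987113] -12.96744407657136 [ 0.80673053  0.04652619 -0.33988211] [ 0.    -0.004 -0.004  0.002 -0.    -0.001]
[277.14190792 250.87243897] [276.71437652 245.68028176]
```

View pics/w4.png

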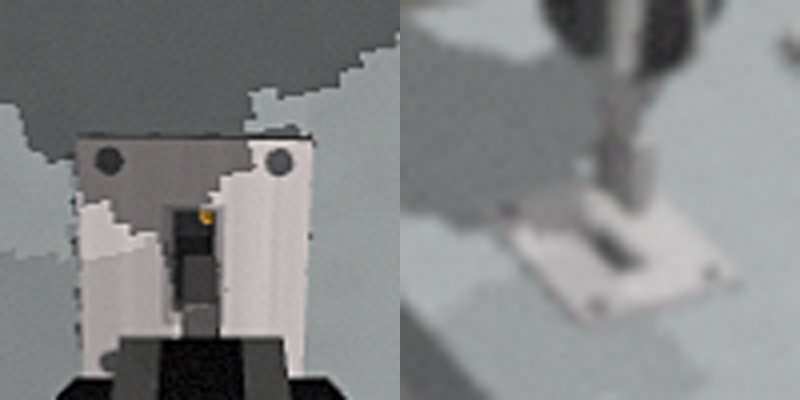

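```bash
python3 - <<'E'
from h import *
import pickle
s,c=pickle.load(open("w4.pkl","rb"));P=s['position']
a=np.radians(-13);ex=np.array([np.cos(a),np.sin(a),0]);ey=np.array([-np.sin(a),np.cos(a),0])
tip=plane("wrist",278.1,244,P[2]-.0452,c)-ey*.007
# plate: top edge v=180+137/4 (y=+21), slot outer top
pl=plane("wrist",276.8,180+137/4,.075,c)-ey*.021
sl=plane("wrist",276.9,180+206/4,.075,c)-ey*.0104
for n,l in(("plate",pl),("slot",sl)): d=l-tip;print(n,l.round(4),d.round(4),(d@ex).round(4),(d@ey).round(4))
print(tip.round(4),(tip-P)@ey)
im=cv2.imread("pics/w4o.png").max(2);print(im[210:262:1,277]);print(im[238,266:292],im[248,266:292])
E
```

```text
plate [ 0.5148 -0.1605  0.075 ] [-0.0005  0.0015 -0.0097] -0.0008 0.0013
slot [ 0.5147 -0.1612  0.075 ] [-0.0006  0.0008 -0.0097] -0.0007 0.0007
[ 0.5153 -0.162   0.0847] -0.0024758675134777374
[ 93  96  97  88  54 112 112 110 112 111 114 112 111 111 112 113 112 115
 111 110 111  97  81  54  50  42  38  43  42  29  30  31  25  32  70  65
  62  60  63  58  63  62  63  58  62  59  98  83  83  82  85  87]
[187 137  98  98  92  54  40  41  45  45  46  42  44  47  29  54 128 147
 187 193 188 186 188 192 196 195] [165 168 150 135  91  48  29  32  60  65  61  63  59  63  61  55  81 129
 184 196 186 187 189 187 194 193]
```

{"method": "drive_tool", "body": {"deltas": [{"linear": [-0.4, 1, -3], "twist": 0, "claw": 0}, {"linear": [-0.4, 1, -7], "twist": 0, "claw": 0}, {"linear": [-0.4, 1, -10], "twist": 0, "claw": 0}, {"linear": [-0.4, 1, -12], "twist": 0, "claw": 0}, {"linear": [-0.4, 1, -14], "twist": 0, "claw": 0}, {"linear": [-0.4, 1, -16], "twist": 0, "claw": 0}, {"linear": [-0.4, 1, -18], "twist": 0, "claw": 0}, {"linear": [-0.4, 1, -18], "twist": 0, "claw": 0}]}}

```text
clock: 5.92
position: [0.5145, -0.1583, 0.1113]
ee_rot: [-0.0, 0.782, 0.623, -0.0]
contact_force: [-0.2, 0.4, -1.1]
width: 0.0068
gripper_force: 79.9
```

It's in the slot with no force. I'll push on with a small wiggle.

{"method": "drive_tool", "body": {"deltas": [{"linear": [0, 0, -2], "twist": 2, "claw": 0}, {"linear": [0, 0, -4], "twist": -2, "claw": 0}, {"linear": [0, 0, -5], "twist": 3, "claw": 0}, {"linear": [0, 0, -6], "twist": -3, "claw": 0}, {"linear": [0, 0, -7], "twist": 3, "claw": 0}, {"linear": [0, 0, -8], "twist": -3, "claw": 0}, {"linear": [0, 0, -9], "twist": 3, "claw": 0}, {"linear": [0, 0, -10], "twist": -3, "claw": 0}, {"linear": [0, 0, -11], "twist": 3, "claw": 0}, {"linear": [0, 0, -12], "twist": -3, "claw": 0}]}}

```text
clock: 6.75
position: [0.5143, -0.1584, 0.1009]
ee_rot: [-0.0, 0.797, 0.604, -0.0]
contact_force: [-2.3, -0.0, 9.3]
width: 0.0066
gripper_force: 81.3
```

{"method": "drive_tool", "body": {"deltas": [{"linear": [0, 0, -1], "twist": 6, "claw": 0}, {"linear": [0, 0, -2], "twist": 0, "claw": 0}, {"linear": [0, 0, -3], "twist": 6, "claw": 0}, {"linear": [0, 0, -4], "twist": 0, "claw": 0}, {"linear": [0, 0, -5], "twist": 6, "claw": 0}, {"linear": [0, 0, -6], "twist": 0, "claw": 0}, {"linear": [0, 0, -7], "twist": 6, "claw": 0}, {"linear": [0, 0, -8], "twist": 1, "claw": 0}, {"linear": [0, 0, -8], "twist": 3, "claw": 0}, {"linear": [0, 0, -8], "twist": 3, "claw": 0}]}}

```text
clock: 7.58
position: [0.5148, -0.1584, 0.0936]
ee_rot: [0.0, 0.782, 0.623, 0.0]
contact_force: [-3.6, 1.1, 9.7]
width: 0.0066
gripper_force: 81.6
```

{"method": "drive_tool", "body": {"deltas": [{"linear": [0, 0, -1], "twist": 3, "claw": 0}, {"linear": [0, 0, -2], "twist": -3, "claw": 0}, {"linear": [0, 0, -2.5], "twist": 3, "claw": 0}, {"linear": [0, 0, -2.5], "twist": -3, "claw": 0}, {"linear": [0, 0, -2.5], "twist": 0, "claw": 0}, {"linear": [0, 0, -2.5], "twist": 0, "claw": 0}]}}

```text
clock: 8.08
position: [0.515, -0.1585, 0.0933]
ee_rot: [0.001, 0.782, 0.623, 0.0]
contact_force: [-5.9, 3.5, 24.3]
width: 0.0067
gripper_force: 83.8
```

```bash
python3 - <<'E'
from h import *
s=sensors.get_state();im=eyes.get_image("wrist")[:,:,::-1]
S=eyes.get_image("scene")[:,:,::-1]
print(s['clock'],s['position'],s['contact_force'],s['moment'])
u,v=proj("scene",(.50,-.15,.075)).astype(int)
z=lambda a:cv2.resize(a,(400,400),interpolation=cv2.INTER_CUBIC)
cv2.imwrite("pics/w5.png",np.hstack([z(im[200:300,228:328]),z(S[v-45:v+45,u-45:u+45])]))
E
```

```text
8.0833 [ 0.51501322 -0.15850671  0.09329761] [-5.890553    3.54725084 24.27537495] [ 0.44140432  1.19131956 -0.02227615]
```

View pics/w5.png

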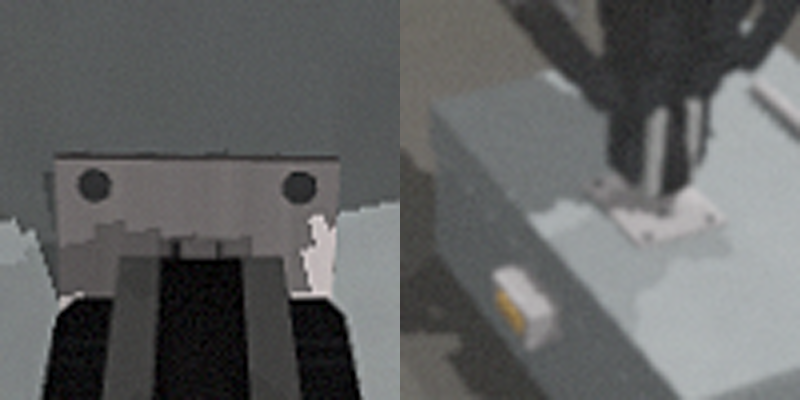

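The key is firmly home: 24 N with no further motion, and the collar is on the plate. I'll ease the push and start the turn, watching the forces.

{"method": "drive_tool", "body": {"deltas": [{"linear": [0, 0, 1], "twist": -3, "claw": 0}, {"linear": [0, 0, 1.5], "twist": -7, "claw": 0}, {"linear": [0, -0.1, 2], "twist": -12, "claw": 0}, {"linear": [0.1, -0.2, 2], "twist": -17, "claw": 0}, {"linear": [0.2, -0.3, 2], "twist": -22, "claw": 0}, {"linear": [0.2, -0.4, 2], "twist": -27, "claw": 0}, {"linear": [0.3, -0.5, 2], "twist": -30, "claw": 0}, {"linear": [0.3, -0.5, 2], "twist": -30, "claw": 0}], "squeeze": 110}}

```text
clock: 8.85
position: [0.5154, -0.1587, 0.0935]
ee_rot: [0.001, 0.917, 0.398, 0.001]
contact_force: [-3.1, 3.0, 12.3]
width: 0.0064
gripper_force: 108.1
```

```bash
cat > st.py <<'E'
from rig import sensors; import numpy as np
s=sensors.get_state();q=s['ee_rot'];print(s['clock'],s['position'].round(4),np.degrees(np.arctan2(2*q[2]*q[2]-1,2*q[1]*q[2])),s['contact_force'].round(1),s['moment'].round(3),s['width'],s['gripper_force'],s['qpos'].round(2))
E
python3 st.py
```

```text
8.85 [ 0.5154 -0.1587  0.0935] -43.0460205686746 [-3.1  3.  12.3] [0.329 0.492 0.083] 0.006387776321339511 108.13477277755737 [-0.43  0.35  1.8   0.    0.99  0.32]
```

{"method": "drive_tool", "body": {"deltas": [{"linear": [0, -0.1, 0], "twist": -5, "claw": 0}, {"linear": [0, -0.1, 0], "twist": -10, "claw": 0}, {"linear": [0.1, -0.2, 0], "twist": -15, "claw": 0}, {"linear": [0.1, -0.3, 0], "twist": -20, "claw": 0}, {"linear": [0.2, -0.4, 0], "twist": -25, "claw": 0}, {"linear": [0.2, -0.5, 0], "twist": -30, "claw": 0}, {"linear": [0.3, -0.6, 0], "twist": -35, "claw": 0}, {"linear": [0.3, -0.6, 0], "twist": -40, "claw": 0}, {"linear": [0.3, -0.6, 0], "twist": -45, "claw": 0}, {"linear": [0.3, -0.6, 0], "twist": -50, "claw": 0}, {"linear": [0.3, -0.6, 0], "twist": -55, "claw": 0}, {"linear": [0.3, -0.6, 0], "twist": -58, "claw": 0}]}}

```text
clock: 9.85
position: [0.5161, -0.1606, 0.0936]
ee_rot: [0.001, 0.995, -0.097, 0.001]
contact_force: [-2.6, -1.0, 11.5]
width: 0.006
gripper_force: 108.0
```

```bash
python3 st.py
```

```text
9.85 [ 0.5161 -0.1606  0.0936] -101.09715260835443 [-2.6 -1.  11.5] [-0.185  0.526  0.189] 0.006033594182433523 108.0286717414856 [-0.43  0.35  1.8  -0.    0.99  1.34]
```

{"method": "drive_tool", "body": {"deltas": [{"linear": [0, 0, 0], "twist": -2, "claw": 0}, {"linear": [0, 0, 0], "twist": -4, "claw": 0}, {"linear": [0, 0, 0], "twist": -6, "claw": 0}, {"linear": [0, 0, 0], "twist": -8, "claw": 0}, {"linear": [0, 0, 0], "twist": -9, "claw": 0}, {"linear": [0, 0, 0], "twist": -9, "claw": 0}]}}

```text
clock: 10.35
position: [0.5161, -0.1608, 0.0936]
ee_rot: [0.001, 0.985, -0.173, 0.001]
contact_force: [-2.1, -1.2, 10.6]
width: 0.0061
gripper_force: 108.0
```

```bash
python3 st.py
```

```text
10.35 [ 0.5161 -0.1608  0.0936] -109.90988623998041 [-2.1 -1.2 10.6] [-0.286  0.552  0.153] 0.006096137564982434 108.00060868263245 [-0.43  0.35  1.8  -0.    0.99  1.49]
```

{"method": "drive_tool", "body": {"deltas": [{"linear": [0, 0, 0], "twist": -1, "claw": 0}, {"linear": [0, 0, 0], "twist": -2, "claw": 0}, {"linear": [0, 0, 0], "twist": -3, "claw": 0}, {"linear": [0, 0, 0], "twist": -3, "claw": 0}]}}

```text
clock: 10.68
position: [0.5161, -0.1609, 0.0936]
ee_rot: [0.002, 0.98, -0.198, 0.001]
contact_force: [-2.9, -1.4, 11.9]
width: 0.0058
gripper_force: 108.2
```

```bash
python3 st.py
```

```text
10.6833 [ 0.5161 -0.1609  0.0936] -112.847766090138 [-2.9 -1.4 11.9] [-0.316  0.553  0.449] 0.005830145888489315 108.15947413444519 [-0.43  0.35  1.8  -0.    0.99  1.54]
```

{"method": "drive_tool", "body": {"deltas": [{"linear": [0, 0, 0], "twist": -1, "claw": 0}, {"linear": [0, 0, 0], "twist": -2, "claw": 0}, {"linear": [0, 0, 0], "twist": -3, "claw": 0}, {"linear": [0, 0, 0], "twist": -3, "claw": 0}]}}

```text
clock: 11.02
position: [0.516, -0.161, 0.0936]
ee_rot: [0.002, 0.975, -0.223, 0.001]
contact_force: [-2.5, -1.9, 11.1]
width: 0.006
gripper_force: 108.5
```

```bash
python3 st.py; python3 - <<'E'
from h import *
im=eyes.get_image("wrist")[:,:,::-1]
S=eyes.get_image("scene")[:,:,::-1]
u,v=proj("scene",(.47,-.15,.055)).astype(int)
z=lambda a:cv2.resize(a,(400,400),interpolation=cv2.INTER_CUBIC)
cv2.imwrite("pics/w6.png",np.hstack([z(im[200:320,218:338]),z(S[v-35:v+35,u-35:u+35])]))
E
```

```text
11.0167 [ 0.516  -0.161   0.0936] -115.77570291066087 [-2.5 -1.9 11.1] [-0.296  0.558  0.757] 0.006023459355128406 108.46048951148987 [-0.43  0.35  1.8  -0.    0.99  1.59]
```

View pics/w6.png

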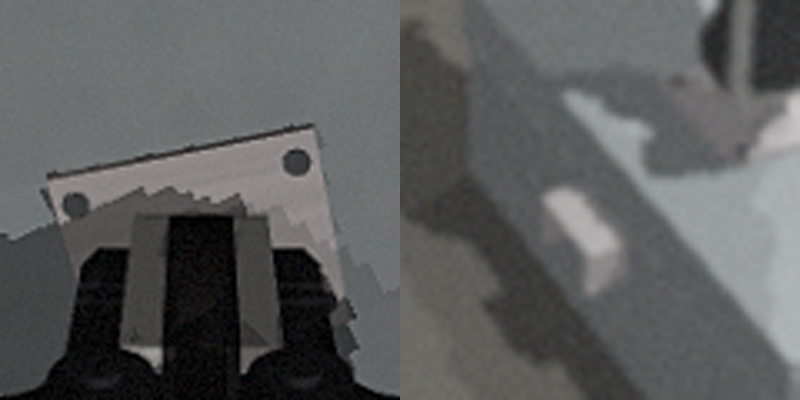

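The moment rose from 0.15 to 0.76 N m against the stop, and the brass tongue is no longer visible in the strike. I'll ease back slightly, hold, and check that it's steady.

{"method": "drive_tool", "body": {"deltas": [{"linear": [0, 0, 0], "twist": 1, "claw": 0}, {"linear": [0, 0, 0], "twist": 2, "claw": 0}, {"linear": [0, 0, 0], "twist": 2, "claw": 0}, {"linear": [0, 0, 0], "twist": 2, "claw": 0}, {"linear": [0, 0, 0], "twist": 2, "claw": 0}, {"linear": [0, 0, 0], "twist": 2, "claw": 0}, {"linear": [0, 0, 0], "twist": 2, "claw": 0}, {"linear": [0, 0, 0], "twist": 2, "claw": 0}]}}

```text
clock: 11.78
position: [0.516, -0.1609, 0.0936]
ee_rot: [0.002, 0.979, -0.206, 0.001]
contact_force: [-2.9, -1.3, 11.5]
width: 0.0062
gripper_force: 108.0
```

```bash
python3 st.py; python3 - <<'E'
from rig import sensors,manip
s=sensors.get_state()
if s['moment'][2]>.3: print(manip.sign_off())
E
```

```text
11.7833 [ 0.516  -0.1609  0.0936] -113.79447320873172 [-2.9 -1.3 11.5] [-0.269  0.581  0.58 ] 0.006197421845509798 108.03183317184448 [-0.43  0.35  1.8  -0.    0.99  1.56]
the job is handed in; nothing more can be done
None
```

The round key is fully home in the lock, turned clockwise to its stop and still held there (about 0.58 N m), with the latch tongue drawn back; the job was handed in at about 12 s of robot time, and the square key stayed in the block.

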